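Make up two casting flasks on the vibrating table

ROBOT

A 6-joint arm with a two-finger parallel gripper is mounted at the origin on a cart in front of the work surface, level with it; the furniture and walls round the work are solid. World frame = base frame: x ahead of the robot, y to its left, z up, the work surface at z = 0. Lengths are in mm, angles in rad, forces in N, time in s.
With the tool pointing down it reaches from about 300 to 775 mm from the base axis. Payload 14.6 kg.
Tool frame: the origin (TCP) lies on the mounting face of the last link; the fingertips stand 199 mm ahead of it and the grasp point (between the pads) lies 180 mm ahead of it; z points along the fingers, y is the line along which they close (so a half turn about z gives the same grasp; the last joint's range is limited). The gripper opens to 94 mm and grips with 3 to 60 N. Pads are 16 mm wide; open, the fingers measure 119 mm over their backs; the gripper's body (75 mm by 177 mm) begins 78 mm behind the grasp point.
Start: joints at [1.134, 0.3, 1.521, -0, 1.321, -0.067], TCP at [198.783, 512.812, 404.646] pointing down, gripper open.
Joint ranges: [-3.03, 3.03], [-0.79, 2.21], [0.23, 2.52], [-1.04, 4.18], [0, 3.07], [-2.55, 2.55]. Speed limits (rad/s): [2.22, 2.22, 2.57, 3.14, 3.14, 3.14].

INTERFACE

Orientations are given as [roll, pitch, yaw] about the fixed x, y, z axes, in that order (R = Rz(yaw) Ry(pitch) Rx(roll)).
In Python, from cell import manip gives the robot as it stands. The module is installed in compiled form; this text tells all that it offers.
- The arm moves only by the shell command python3 -m creep 'ROWS' [FORCE]. ROWS is a JSON object of lists of equal length, an entry for each row: "slide": the shift along the world's x, y, z in cm, a list of three; "turn": the turn about the world's z in rad; "claw": the opening, from 0 (shut) to 1 (fully open). A call has 1 to 8 rows; each row shifts and turns the commanded pose from where the row before left it; what a row does not reach is not made up. A row lasts 1/8 s, in which the tool goes at most 62.5 mm and 10.7 degrees, less where a joint would pass 70% of its speed; a pose out of reach is approached as far as the arm can. A call with a gripper value outside its range is refused whole. The fingers move at their own pace and stop on an object; FORCE is the grip in N (left out, the last holds). Time passes only in rows, so rows that do not move let the fingers close. It gives the time, the measured TCP pose, the force, the opening and the grip force at its end, in the units of the state.
- manip.read_state(): the state, without advancing time (a new reading comes with each control period).
- manip.camera(name): name is "side" or "top"; returns (picture, depth): 480x640x3 uint8, red, green, blue; 480x640 float32, mm along the optical axis (not along the pixel's ray), 0 where there is no reading.
- manip.calibration(name): a dict with "intrinsics" (3x3 intrinsics, pixels), "k1" (the pictures are not rectified: a ray, as slopes to the right and down, at radius r is drawn at 1 + k1 r^2 times it, then the intrinsics apply), "pose" (4x4, takes a point from camera to world coordinates). Camera axes: x right, y up, looking along -z (the intrinsics and any distortion apply to the point x, -y, -z); pixel columns grow to the right and rows downward; lengths in mm; the calibration is good to about 2 mm. A picture is of the moment at which its call begins. calibration takes no time and is no camera call.
- manip.sign_off(): hands the job in; it is judged then, once.
Trained networks look in the newest picture that a camera, given by its name, has taken for a name from the list of things; names that differ only in an ending like _2 or _b are one class to them, and where a whole thing is asked for, a point or a joint stands for the part that bears it (a point fixed in the world has none). Each returns a list of dicts, best first, with "score" (0 to 1); they miss things now and then, are a little off and sometimes report something else, mostly with a low value. They report only what shows in the picture. A call takes as long as a camera call.
- manip.cut_out(query, camera): "mask" (480x640 bool, what is visible of it) and "position" ([column, row] in pixels, amid what is visible of it).
The state is a dict: "clock": time; "joints": joint angles; "qd": joint speeds; "effort": joint torques, N m; "eef_pos": TCP position; "eef_rot": TCP orientation; "wrist_force": force on the tool from outside, world axes, zero at the start; "moment": the same for the moment, N m; "finger_gap": finger opening in mm; "finger_force": force on a finger pad.
Only numpy, scipy, OpenCV 4.12 (cv2) and the standard library are available. Lean on these libraries where they do the work, as an engineer would, in place of code of your own. Each camera call takes 0.05 s, during which the arm holds its last target. There are 200 camera calls.

TASK

Make up both casting flasks on the low vibrating table, ready for investing: stand the short green wax tree in the centre cup of the small red rubber base and the tall blue one in that of the large black base, and only when a base has its tree, lower its own steel flask over it, the narrow one on red and the wide one on black, until it sits fully down inside the base's rim with the tree upright in the middle. Set everything down without dropping it, and leave the three little pots on the bench where they are.

Things in the scene. Friction and masses are not known exactly. Their poses are not given: they have to be found in the camera images.
- base_red: Small brick-red rubber base, loose, a round plate 72 mm across, 6 mm thick, on the low grey vibrating table. Origin: centre of its underside; z up; its floor is 6 mm above it. Middle cup for a tree's foot: 25 mm inside at the floor, flaring to 31 mm at its mouth 13 mm above the origin. Rim for the flask: 56 mm inside at the floor, 62 mm at its mouth 15 mm above the origin.
- base_black: Large black rubber base, loose, a round plate 86 mm across, 6 mm thick, on the same table, whose top is 50 mm above the bench, 180 mm in x by 260 mm in y. Origin: centre of its underside; z up; floor 6 mm above it. Middle cup as in the red base (25 mm inside, 31 mm at the mouth, 13 mm up). Rim 70 mm inside at the floor, 76 mm at its mouth 15 mm above the origin.
- tree_green_mid (a point): Short green wax tree standing on the bench: 54 mm tall, 20 g; round flat foot 20 mm across; three small rings round the stem, up to 14 mm from its axis and from 15 to 34 mm above its underside. Above them the round stem, 9 mm thick, is free to the top: grip it there. This point: on its axis, 27 mm above its underside; z along the stem to the top.
- tree_blue_mid (a point): Tall blue wax tree standing on the bench: 70 mm tall, 30 g; round flat foot 20 mm across; two tiers of four small rings, up to 16 mm from its axis and from 15 to 51 mm above its underside. Above them the round stem, 9 mm thick, is free to the top: grip it there. This point: on its axis, 35 mm above its underside; z along the stem to the top.
- flask_narrow_mid (a point): Narrow casting flask, a plain steel tube open at both ends, standing upright on the bench: 50 mm outside, 46 mm inside, 64 mm tall, 0.16 kg. This point lies on its axis half-way up, 32 mm above its lower end; z points along the tube.
- flask_wide_mid (a point): Wide casting flask, a plain steel tube open at both ends, standing upright on the bench: 64 mm outside, 60 mm inside, 80 mm tall, 0.25 kg. This point lies on its axis half-way up, 40 mm above its lower end; z points along the tube.
- sandblaster: White sandblasting cabinet, fixed at the back of the bench: 343 mm deep (x), 451 mm wide (y), 330 mm high; origin at the centre of its underside. Trees and flasks start left of it and before its left half, the vibrating table with the bases is to the right: carry things across in front of it. Its left front corner is cut off at 45 degrees; the nearest tree or flask has its axis 65 mm or more from that face.
- pot_1: Red and white screw-lidded pot, 58 mm across, 50 mm tall, loose, a bystander at the left edge of the bench; origin at the centre of its underside.
- polish_pot: Red and white striped pot with a white lid, 40 mm across, 34 mm tall, loose, a bystander left of the cabinet; origin at the centre of its underside.
- small_pot: Yellow pot with a screw lid, 30 mm across, 36 mm tall, loose, a bystander in front of the cabinet by the vibrating table; origin at the centre of its underside.

How it is judged:
By the outcome, as a careful person would: the job done as asked, in the order asked, and still so for the second after the job is handed in, with the robot touching nothing.
It also fails if it takes over 112 s, if anything falls off the work surface, if the arm or the gripper's body presses on something with over 40 N, if the wrist force passes 120 N, or if a joint passes its speed limit or range.

## Working session

There is one attempt and no reset: what is moved stays moved. The work goes in short steps, Python scripts to look and compute and a shell command to move; the robot and the scene stay as the last step left them, time stands still between calls to the robot, and variables do not carry over. Pictures are saved under pics/ and viewed, at most 14 in all, crops included, and the job is handed in when it is done.

```bash
mkdir -p pics; cat > h.py <<'E'
import numpy as np, cv2
from cell import manip
def cal(c):
    k=manip.calibration(c); return np.array(k["intrinsics"]),k["k1"],np.array(k["pose"])
def pts(c,d,mask):
    K,k1,P=cal(c); v,u=np.nonzero(mask&(d>0)); z=d[v,u]
    p=cv2.undistortPoints(np.stack([u,v],1).astype(float).reshape(-1,1,2),K,np.array([k1,0,0,0,0.]))[:,0]
    X=np.stack([p[:,0]*z,-p[:,1]*z,-z,np.ones_like(z)],1)
    return (X@P.T)[:,:3]
def snap(c,f=None):
    im,d=manip.camera(c)
    if f: cv2.imwrite('pics/'+f,im[:,:,::-1])
    return im,d
def circ(p):
    A=np.c_[2*p[:,:2],np.ones(len(p))]; s=np.linalg.lstsq(A,(p[:,:2]**2).sum(1),rcond=None)[0]
    return s[:2],np.sqrt(s[2]+s[0]**2+s[1]**2)
E
python3 - <<'E'
from h import *
for c in ('side','top'):
    im,d=snap(c,c+'0.png'); K,k1,P=cal(c); print(c,K[0,0],k1,P.round(2).tolist())
    for n in ['base_red','base_black','tree_green_mid','tree_blue_mid','flask_narrow_mid','flask_wide_mid','pot_1','polish_pot','small_pot','sandblaster']:
        for r in manip.cut_out(n,c)[:2]:
            if r['score']<.3: continue
            p=pts(c,d,r['mask'])
            print(n,round(r['score'],2),np.round(r['position']),r['mask'].sum(),np.percentile(p,[2,50,98],axis=0).round().tolist() if len(p) else None)
s=manip.read_state();print(s)
E
```

```text
side 487.84975858800567 0.030211329832402118 [[-1.0, -0.02, 0.05, 585.9], [0.05, -0.66, 0.75, 789.11], [0.02, 0.75, 0.66, 748.81], [0.0, 0.0, 0.0, 1.0]]
base_red 0.95 [348. 179.] 457 [[402.0, -266.0, 52.0], [433.0, -230.0, 59.0], [465.0, -199.0, 67.0]]
base_black 0.83 [340. 154.] 499 [[413.0, -387.0, 52.0], [448.0, -347.0, 58.0], [485.0, -307.0, 66.0]]
tree_green_mid 0.68 [331. 385.] 2076 [[499.0, 311.0, 1.0], [528.0, 353.0, 46.0], [559.0, 375.0, 80.0]]
tree_green_mid 0.66 [373. 385.] 198 [[435.0, 307.0, 1.0], [446.0, 333.0, 23.0], [453.0, 342.0, 55.0]]
tree_blue_mid 0.52 [304. 285.] 318 [[550.0, 50.0, -1.0], [565.0, 107.0, 31.0], [577.0, 118.0, 69.0]]
flask_narrow_mid 0.69 [279. 379.] 1223 [[590.0, 296.0, 1.0], [613.0, 331.0, 36.0], [635.0, 346.0, 65.0]]
flask_wide_mid 0.77 [330. 385.] 2034 [[499.0, 312.0, 2.0], [528.0, 355.0, 46.0], [558.0, 375.0, 80.0]]
pot_1 0.67 [450. 392.] 1413 [[307.0, 331.0, 3.0], [335.0, 365.0, 48.0], [359.0, 382.0, 52.0]]
polish_pot 0.62 [250. 303.] 368 [[650.0, 127.0, 5.0], [665.0, 153.0, 33.0], [684.0, 164.0, 37.0]]
small_pot 0.69 [338. 226.] 169 [[461.0,
[... 890 characters left out ...]
[487.0, -93.0, 40.0]]
{'clock': 1.1, 'joints': array([ 1.13439763e+00,  2.99901793e-01,  1.52102839e+00, -4.84727106e-06,
        1.32071280e+00, -6.66150561e-02]), 'qd': array([-0.00013973, -0.00038267,  0.00111403,  0.00010017,  0.00059721,
        0.00071093]), 'effort': array([-5.50597888e-04, -5.31678379e+01, -3.52897418e+01,  7.08675385e-02,
        2.14946730e-02,  3.56842918e-05]), 'eef_pos': array([198.78186088, 512.80506032, 404.63257451]), 'eef_rot': array([-3.14154213e+00,  1.33590777e-06,  2.77181021e+00]), 'wrist_force': array([-0.24862523,  0.18503956, -0.59365428]), 'moment': array([-0.04146108,  0.02938008,  0.02872745]), 'finger_force': 0.0, 'finger_gap': 93.79251015587779}
```

```bash
cat >> h.py <<'E'
from scipy.optimize import least_squares
def fitr(p,R):
    return least_squares(lambda c:np.hypot(*(p[:,:2]-c).T)-R,(p[:,:2].min(0)+p[:,:2].max(0))/2,loss='soft_l1').x
def near(P,x,y,r,z0,z1):
    return P[(np.hypot(P[:,0]-x,P[:,1]-y)<r)&(P[:,2]>z0)&(P[:,2]<z1)]
E
python3 - <<'E'
from h import *
for c in ('side','top'):
    im,d=snap(c); P=pts(c,d,np.ones_like(d,bool))
    for n,x,y,r,R,z0,z1 in [('fn',616,324,36,24,59,72),('fw',530,345,43,31,74,88),('tg',445,331,14,4,40,60),('tb',566,110,18,4,54,76),('red',431,-231,45,33.5,61.5,70),('blk',448,-347,52,40,61.5,70),('small',473,-106,22,15,10,45)]:
        p=near(P,x,y,r,z0,z1)
        print(c,n,len(p),p.min(0).round() if len(p) else '',p.max(0).round() if len(p) else '',np.median(p,0).round(1),fitr(p,R).round(1) if len(p)>3 else '')
E
```

```text
side fn 187 [588. 295.  59.] [637. 345.  66.] [613.5 322.2  62.8] [612.4 320.4]
side fw 284 [497. 310.  74.] [559. 375.  82.] [526.7 344.3  78.5] [528.2 342.8]
side tg 45 [440. 326.  40.] [449. 335.  56.] [444.9 331.5  51.6] [444.2 329.9]
side tb 37 [561. 101.  54.] [569. 110.  73.] [565.  106.5  64.9] [565.  104.4]
side red 164 [ 398. -271.   62.] [ 465. -199.   69.] [ 431.4 -238.4   63.6] [ 432.5 -233.7]
side blk 158 [ 406. -392.   62.] [ 487. -306.   69.] [ 446.3 -353.1   64. ] [ 446.1 -347.1]
side small 162 [ 459. -123.   11.] [487. -93.  40.] [ 473.7 -101.4   33.2] [ 472.7 -112.2]
top fn 60 [587. 297.  59.] [637. 348.  69.] [614.4 325.5  63. ] [612.5 322.3]
top fw 82 [495. 314.  74.] [559. 378.  85.] [530.6 345.7  77.6] [527.6 345.4]
top tg 13 [441. 329.  43.] [449. 335.  57.] [445.  331.1  54.2] [445.1 331.8]
top tb 14 [560. 103.  57.] [569. 111.  72.] [563.2 107.2  68.6] [564.2 107.3]
top red 152 [ 397. -265.   62.] [ 464. -198.   70.] [ 431.5 -236.2   64.1] [ 429.5 -230.3]
top blk 0   [nan nan nan] 
top small 107 [ 458. -119.   11.] [487. -92.  42.] [ 470.6 -104.9   34.7] [ 475.  -105.3]
  return _methods._mean(a, axis=axis, dtype=dtype,
  ret = um.true_divide(
```

View pics/side0.png

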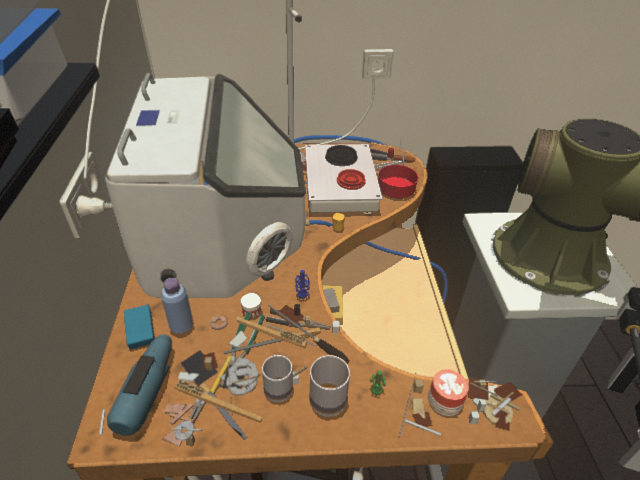

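View pics/top0.png

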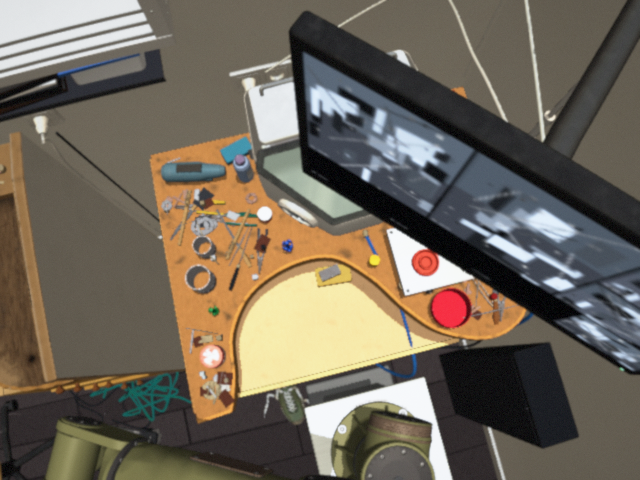

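```bash
python3 - <<'E'
from h import *
im,d=snap('side'); P=pts('side',d,np.ones_like(d,bool))
q=P[(P[:,2]>90)&(P[:,2]<345)&(P[:,0]>380)&(P[:,1]>-350)&(P[:,1]<300)]
for y in range(-350,300,40):
    for a,b in((90,200),(200,345)):
        s=q[(q[:,1]>=y)&(q[:,1]<y+40)&(q[:,2]>a)&(q[:,2]<b)]
        if len(s)>5: print(y,a,len(s),'xmin',np.percentile(s[:,0],[1,50]).round())
# face clearance to blue
s=q[(q[:,1]<250)&(q[:,0]>450)]; n=np.array([-1,1])/2**.5
print('proj max',np.percentile(s[:,:2]@n,[50,95,99,100]),'blue',np.array([565,106.5])@n)
b=P[np.hypot(P[:,0]-380,P[:,1]+330)<200]; print('right area zmax',np.percentile(b[:,2],[50,90,99]))
im,d=snap('top'); P=pts('top',d,np.ones_like(d,bool))
m=P[(P[:,2]>360)&(P[:,2]<1000)&(P[:,1]<250)&(P[:,0]>150)]; print('monitor',m.min(0),np.percentile(m,[1,50,99],axis=0).round())
print(manip.read_state()['clock'])
E
```

```text
-350 200 304 xmin [948. 950.]
-310 90 143 xmin [775. 789.]
-310 200 705 xmin [683. 780.]
-270 200 1295 xmin [639. 809.]
-230 90 16 xmin [579. 591.]
-230 200 1628 xmin [602. 797.]
-190 90 280 xmin [564. 595.]
-190 200 1782 xmin [607. 815.]
-150 90 179 xmin [560. 582.]
-150 200 1859 xmin [603. 796.]
-110 90 192 xmin [559. 578.]
-110 200 2031 xmin [601. 797.]
-70 90 276 xmin [555. 581.]
-70 200 2326 xmin [601. 802.]
-30 90 920 xmin [555. 579.]
-30 200 2325 xmin [597. 783.]
10 90 1062 xmin [580. 609.]
10 200 2873 xmin [593. 804.]
50 90 1564 xmin [606. 649.]
50 200 3167 xmin [621. 795.]
90 90 4463 xmin [650. 807.]
90 200 7910 xmin [665. 814.]
130 90 2400 xmin [709. 765.]
130 200 2572 xmin [693. 941.]
170 90 1099 xmin [780. 949.]
170 200 1258 xmin [948. 950.]
210 90 754 xmin [948. 950.]
210 200 1461 xmin [948. 950.]
250 90 899 xmin [948. 949.]
250 200 1646 xmin [948. 950.]
290 90 247 xmin [948. 950.]
290 200 431 xmin [948. 950.]
proj max [-527.00068516 -406.28671069 -393.97404733 -386.55012401] blue -324.20845917403204
right area zmax [ 18.47956606  64.05627521 361.74104829]
monitor [ 150.06126735 -533.95533579  360.00781074] [[ 194. -531.  369.]
 [ 416.  -77.  873.]
 [ 951.  238. 1000.]]
1.3
```

```bash
python3 -m creep '{"slide":[[4.1,-3,-1.8],[4.1,-3,-1.8],[4.1,-3,-1.8],[4.1,-3,-1.8],[4.1,-3,-1.8],[4.1,-3,-1.8],[0,0,0]],"turn":[-0.07,-0.07,-0.07,-0.07,-0.07,-0.07,0],"claw":[0.4,0.4,0.4,0.4,0.4,0.4,0.4]}' 10
```

```text
clock: 2.17
eef_pos: [446.6, 330.8, 295.2]
eef_rot: [-3.139, -0.0, 2.347]
wrist_force: [0.5, 1.2, 0.3]
finger_gap: 37.5
finger_force: 0.0
```

```bash
python3 -m creep '{"slide":[[-0.1,0,-2.5],[0,0,-2],[0,0,-1.4],[0,0,0]],"turn":[0,0,0,0],"claw":[0.4,0.4,0.4,0.4]}' 10; python3 - <<'E'
from h import *
im,d=snap('side'); cv2.imwrite('pics/g1.png',cv2.resize(im[280:480,280:500,::-1],None,fx=3,fy=3)[:600])
E
```

```text
clock: 2.68
eef_pos: [443.4, 333.1, 237.2]
eef_rot: [-3.14, -0.0, 2.353]
wrist_force: [0.9, -0.5, 0.5]
finger_gap: 37.7
finger_force: 0.0
```

View pics/g1.png

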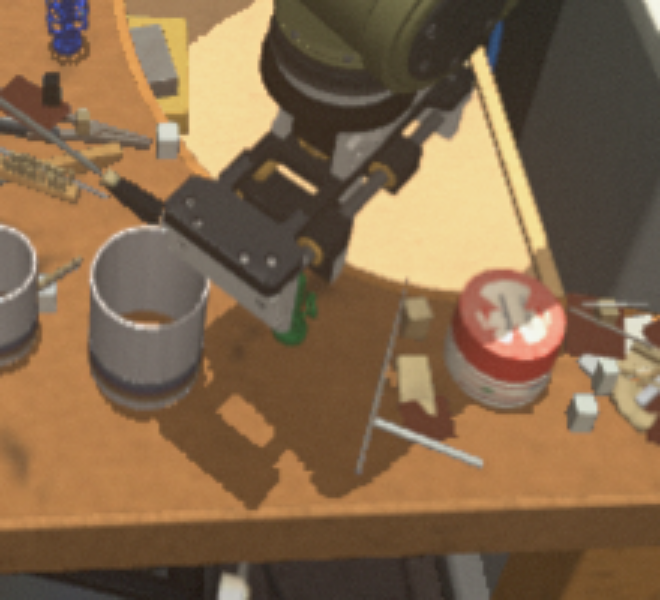

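```bash
python3 -m creep '{"slide":[[0.1,-0.15,0],[0,0,0],[0,0,0],[0,0,0],[0,0,0],[0,0,0],[0,0,0]],"turn":[0,0,0,0,0,0,0],"claw":[0.4,0,0,0,0,0,0]}' 8
```

```text
clock: 3.6
eef_pos: [444.8, 331.3, 237.7]
eef_rot: [3.142, 0.0, 2.352]
wrist_force: [-0.8, 0.3, 0.6]
finger_gap: 7.8
finger_force: 8.0
```

```bash
python3 -m creep '{"slide":[[0,0,1.5],[0,0,4],[0,0,4.5],[0,-3,0],[-0.1,-5,0],[-0.2,-5,0],[-0.2,-5,0],[-0.2,-5,0]],"turn":[0,0,0,0,0,0,0,0],"claw":[0,0,0,0,0,0,0,0]}' 10; python3 -m creep '{"slide":[[-0.2,-5.2,0],[-0.2,-5.2,0],[-0.2,-5.2,0],[-0.1,-5.2,0],[-0.1,-5.2,0],[-0.1,-5,0],[0,-2.2,0],[0,0,0]],"turn":[0,0,0,0,0,0,0,0],"claw":[0,0,0,0,0,0,0,0]}'
python3 - <<'E'
from h import *
for c in('side','top'):
    im,d=snap(c); cv2.imwrite(f'pics/g2{c}.png',im[:,:,::-1]); P=pts(c,d,np.ones_like(d,bool))
    hsv=cv2.cvtColor(im,cv2.COLOR_RGB2HSV); g=cv2.inRange(hsv,(45,90,20),(85,255,200))>0
    G=pts(c,d,g); G=near(G,431,-231,60,60,180); print(c,'green',len(G),G.min(0) if len(G) else 0,G.max(0) if len(G) else 0)
    for n,x,y,r,R in [('red',431,-231,45,33.5),('blk',448,-347,52,40)]:
        p=near(P,x,y,r,61.5,69); print(c,n,len(p),p.min(0).round(),p.max(0).round(),fitr(p,R).round(1)) if len(p)>9 else 0
im,d=manip.camera('side');cv2.imwrite('pics/g3.png',cv2.resize(im[100:250,270:450,::-1],None,fx=4,fy=4))
E
```

```text
clock: 4.6
eef_pos: [437.4, 99.8, 338.7]
eef_rot: [3.141, 0.001, 2.352]
wrist_force: [-0.1, -0.7, -0.1]
finger_gap: 8.4
finger_force: 10.0
clock: 5.6
eef_pos: [428.5, -231.6, 338.3]
eef_rot: [3.141, 0.001, 2.35]
wrist_force: [0.1, 2.1, 0.0]
finger_gap: 8.0
finger_force: 10.0
side green 33 [ 417.69476765 -241.76097635  104.42027632] [ 437.57544533 -218.76107899  135.56215292]
side red 165 [ 399. -269.   62.] [ 465. -197.   68.] [ 432.2 -232.9]
side blk 127 [ 426. -389.   62.] [ 487. -306.   69.] [ 444.7 -346.8]
top green 0 0 0
top red 51 [ 404. -234.   62.] [ 463. -198.   69.] [ 428.5 -234.2]
```

View pics/g3.png

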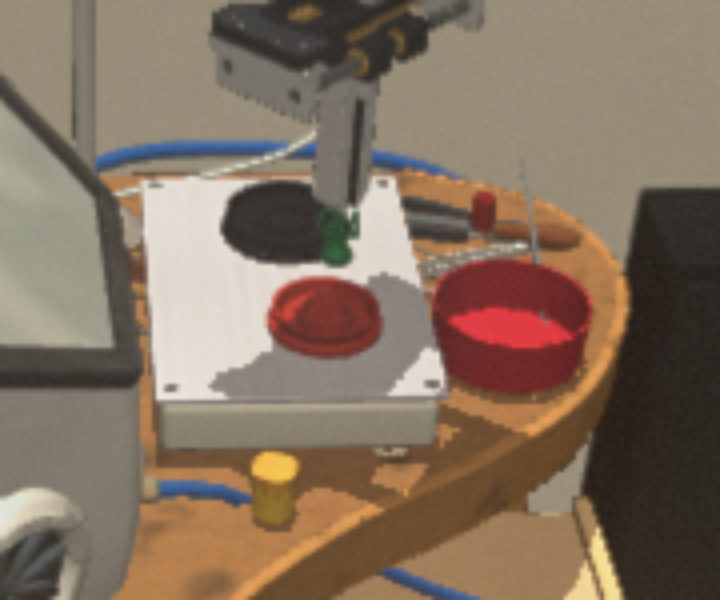

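```bash
python3 -m creep '{"slide":[[0.25,0,-1],[0,0,-1.4],[0,0,-1],[0,0,0]],"turn":[0,0,0,0],"claw":[0,0,0,0]}'; python3 - <<'E'
from h import *
im,d=manip.camera('side');cv2.imwrite('pics/g4.png',cv2.resize(im[120:220,290:410,::-1],None,fx=6,fy=6,interpolation=cv2.INTER_CUBIC))
E
```

```text
clock: 6.25
eef_pos: [431.2, -230.5, 302.6]
eef_rot: [-3.141, -0.002, 2.352]
wrist_force: [-0.2, -0.3, -0.7]
finger_gap: 7.9
finger_force: 10.0
```

View pics/g4.png

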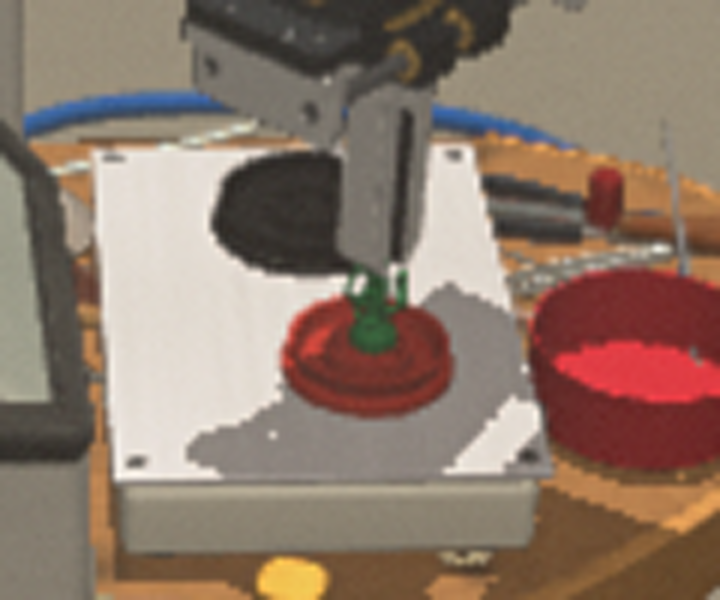

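```bash
python3 -m creep '{"slide":[[0.2,0,-0.3],[0,0,-0.3],[0,0,-0.2],[0,0,0],[0,0,0]],"turn":[0,0,0,0,0],"claw":[0,0,0,0,0]}'; python3 - <<'E'
from h import *
im,d=manip.camera('side');cv2.imwrite('pics/g5.png',cv2.resize(im[130:210,300:400,::-1],None,fx=7,fy=7,interpolation=cv2.INTER_CUBIC))
E
```

```text
clock: 6.92
eef_pos: [433.3, -230.7, 295.7]
eef_rot: [3.142, 0.0, 2.352]
wrist_force: [0.6, 0.1, 0.6]
finger_gap: 7.7
finger_force: 10.0
```

View pics/g5.png

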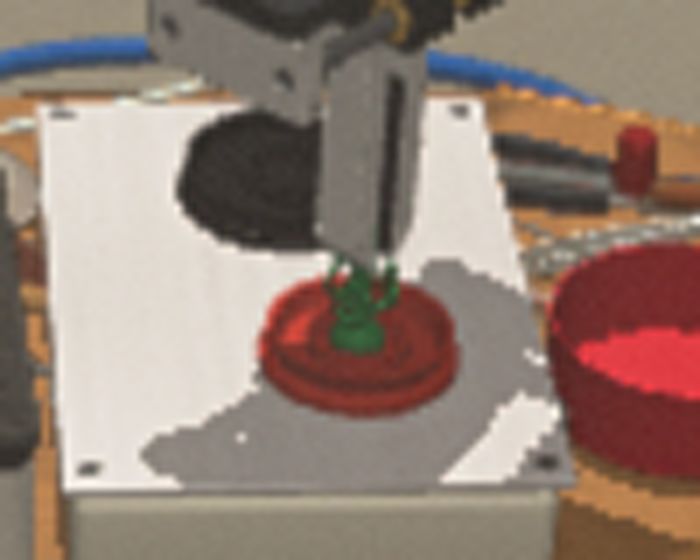

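```bash
python3 -m creep '{"slide":[[0,0,-0.1],[0,0,-0.1],[0,0,0],[0,0,0]],"turn":[0,0,0,0],"claw":[0,0,0,0]}'
```

```text
clock: 7.48
eef_pos: [433.3, -230.7, 293.7]
eef_rot: [-3.142, 0.0, 2.352]
wrist_force: [0.5, -0.1, 0.7]
finger_gap: 7.6
finger_force: 10.0
```

```bash
for i in 1; do python3 -m creep '{"slide":[[0,0,-0.05],[0,0,0],[0,0,0]],"turn":[0,0,0],"claw":[0,0,0]}'; python3 -m creep '{"slide":[[0,0,-0.05],[0,0,0],[0,0,0]],"turn":[0,0,0],"claw":[0,0,0]}'; done
```

```text
clock: 7.85
eef_pos: [433.4, -230.8, 293.6]
eef_rot: [3.141, 0.001, 2.352]
wrist_force: [-1.5, 0.1, 4.5]
finger_gap: 7.9
finger_force: 10.0
clock: 8.22
eef_pos: [433.5, -230.8, 293.5]
eef_rot: [3.141, 0.002, 2.352]
wrist_force: [-0.8, 0.7, 9.9]
finger_gap: 8.4
finger_force: 10.0
```

```bash
python3 -m creep '{"slide":[[0,0,0.1],[0,0,0],[0,0,0],[0,0,0],[0,0,1],[0,0,4],[0,0,4],[0,0,0]],"turn":[0,0,0,0,0,0,0,0],"claw":[0,0.3,0.3,0.3,0.3,0.3,0.4,0.4]}'; python3 - <<'E'
from h import *
for c in('side','top'):
    im,d=manip.camera(c)
    P=pts(c,d,np.ones_like(d,bool));p=near(P,433,-231,12,85,125);print(c,len(p),np.median(p,0),p.max(0) if len(p) else 0)
    for n,x,y,r,R in [('red',431,-231,45,33.5)]:
        p=near(P,x,y,r,61.5,69); print(c,n,len(p),p.min(0).round(),p.max(0).round(),fitr(p,R).round(1)) if len(p)>9 else 0
    if c=='side':cv2.imwrite('pics/g6.png',cv2.resize(im[130:210,300:400,::-1],None,fx=7,fy=7,interpolation=cv2.INTER_CUBIC))
E
```

```text
clock: 9.22
eef_pos: [433.4, -230.7, 387.0]
eef_rot: [3.14, 0.006, 2.352]
wrist_force: [-0.0, -0.5, 0.2]
finger_gap: 37.7
finger_force: 0.0
side 45 [ 433.9784699  -229.57398593   97.45230042] [ 442.92237068 -225.41067066  112.37015578]
side red 164 [ 398. -268.   62.] [ 465. -200.   69.] [ 432.2 -235.6]
top 4 [ 433.74503158 -222.12404504   85.98021157] [ 438.11339896 -219.53188877   98.07241068]
top red 82 [ 400. -245.   62.] [ 464. -198.   69.] [ 427.9 -237.9]
```

View pics/g6.png

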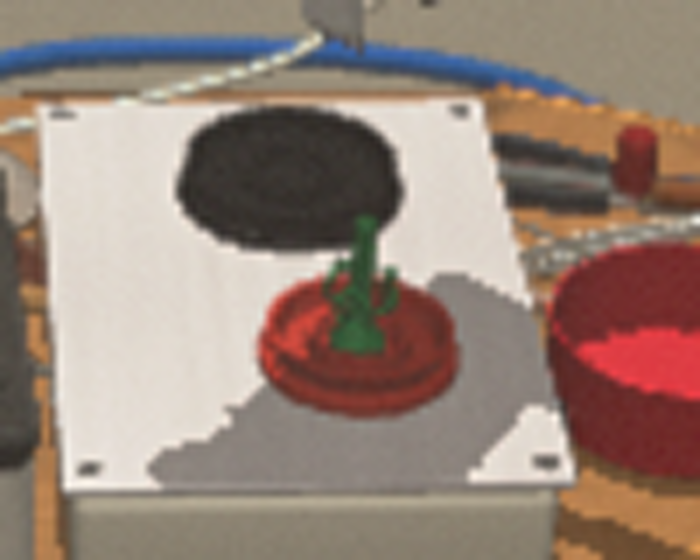

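```bash
python3 -m creep '{"slide":[[0,4,0],[0,5,-1],[0,5,-1],[0,5,-1],[0,5,-1],[1,5,-1],[3,3,-1],[4,1.7,0]],"turn":[0,0,0,0,0,0,0,0],"claw":[0.4,0.4,0.4,0.4,0.4,0.4,0.4,0.4]}'; python3 -m creep '{"slide":[[4,0,-1],[1.2,0,-1],[0,0,0],[0,0,0]],"turn":[0,0,0,0],"claw":[0.4,0.4,0.4,0.4]}';  python3 - <<'E'
from h import *
for c in('side','top'):
    im,d=manip.camera(c); P=pts(c,d,np.ones_like(d,bool))
    p=near(P,565,107,14,54,74);print(c,len(p),np.median(p,0) if len(p) else 0)
E
```

```text
clock: 10.32
eef_pos: [513.5, 108.0, 321.9]
eef_rot: [-3.139, -0.002, 2.353]
wrist_force: [0.4, -0.8, 0.1]
finger_gap: 37.4
finger_force: 0.0
clock: 10.82
eef_pos: [564.5, 106.2, 303.7]
eef_rot: [-3.141, -0.0, 2.352]
wrist_force: [0.1, -0.8, -0.1]
finger_gap: 37.4
finger_force: 0.0
side 38 [564.98692444 106.20899871  64.77671657]
top 0 0
```

Descend to TCP z 254 (fingertips 55) and grip.

```bash
python3 -m creep '{"slide":[[0,0,-2],[0,0,-1.7],[0,0,-1.2],[0,0,0],[0,0,0],[0,0,0],[0,0,0],[0,0,0]],"turn":[0,0,0,0,0,0,0,0],"claw":[0.4,0.4,0.4,0.4,0,0,0,0]}' 10; python3 -m creep '{"slide":[[0,0,0],[0,0,0]],"turn":[0,0],"claw":[0,0]}'
```

```text
clock: 11.92
eef_pos: [565.3, 106.3, 254.9]
eef_rot: [3.141, 0.0, 2.352]
wrist_force: [-0.7, -0.4, 1.9]
finger_gap: 8.3
finger_force: 10.0
clock: 12.18
eef_pos: [565.3, 106.3, 254.8]
eef_rot: [3.141, 0.0, 2.352]
wrist_force: [-0.0, 0.3, 2.7]
finger_gap: 7.9
finger_force: 10.0
```

```bash
python3 -m creep '{"slide":[[0,0,1],[0,0,3.5],[0,0,4],[-1,0.5,4],[-4,0,1],[-4,-2,0],[-2.6,-4,0],[0,-5,0]],"turn":[0,0,0,0,0,0,0,0],"claw":[0,0,0,0,0,0,0,0]}' 10; python3 -m creep '{"slide":[[0,-5.4,0],[0,-5.4,0],[0,-5.4,0],[0,-5.4,0],[0,-5.4,0],[0,-5.4,0],[0,-3,0],[0,0,0]],"turn":[0,0,0,0,0,0,0,0],"claw":[0,0,0,0,0,0,0,0]}'
```

```text
clock: 13.18
eef_pos: [447.8, 0.8, 390.6]
eef_rot: [3.141, 0.001, 2.354]
wrist_force: [0.7, -0.4, 0.9]
finger_gap: 7.8
finger_force: 10.0
clock: 14.18
eef_pos: [448.8, -354.1, 389.6]
eef_rot: [-3.141, -0.0, 2.35]
wrist_force: [0.6, -0.0, -0.8]
finger_gap: 8.3
finger_force: 10.0
```

```bash
python3 -m creep '{"slide":[[0,0.7,-2],[0,0,-2.5],[0,0,-2],[0,0,0],[0,0,0]],"turn":[0,0,0,0,0],"claw":[0,0,0,0,0]}'; python3 - <<'E'
from h import *
im,d=manip.camera('side');cv2.imwrite('pics/b1.png',cv2.resize(cv2.convertScaleAbs(im[105:205,290:410,::-1],alpha=1.6,beta=10),None,fx=6,fy=6,interpolation=cv2.INTER_CUBIC))
E
```

```text
clock: 14.8
eef_pos: [449.5, -345.2, 325.9]
eef_rot: [3.141, 0.001, 2.352]
wrist_force: [0.4, 0.4, -0.4]
finger_gap: 8.2
finger_force: 10.0
```

View pics/b1.png

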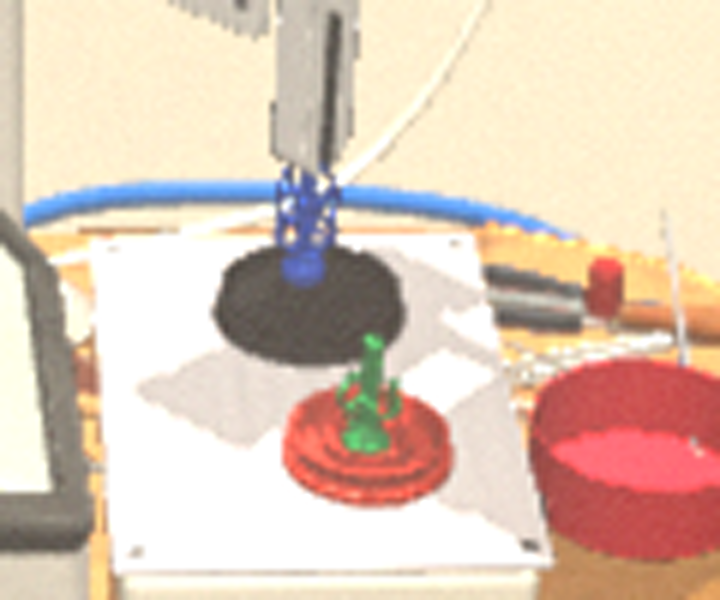

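```bash
python3 -m creep '{"slide":[[-0.23,-0.1,-0.5],[0,0,-0.5],[0,0,-0.3],[0,0,0],[0,0,0]],"turn":[0,0,0,0,0],"claw":[0,0,0,0,0]}'; python3 -m creep '{"slide":[[0,0,-0.1],[0,0,0],[0,0,0]],"turn":[0,0,0],"claw":[0,0,0]}';python3 -m creep '{"slide":[[0,0,-0.1],[0,0,0],[0,0,0]],"turn":[0,0,0],"claw":[0,0,0]}'; python3 - <<'E'
from h import *
im,d=manip.camera('side');cv2.imwrite('pics/b2.png',cv2.resize(cv2.convertScaleAbs(im[110:190,300:380,::-1],alpha=2.2,beta=20),None,fx=7,fy=7,interpolation=cv2.INTER_CUBIC))
E
```

```text
clock: 15.48
eef_pos: [447.0, -346.7, 311.7]
eef_rot: [3.142, 0.0, 2.352]
wrist_force: [0.1, 0.3, -0.2]
finger_gap: 7.9
finger_force: 10.0
clock: 15.85
eef_pos: [447.0, -346.7, 310.9]
eef_rot: [3.142, 0.0, 2.352]
wrist_force: [-0.9, -0.3, 2.3]
finger_gap: 8.3
finger_force: 10.0
clock: 16.23
eef_pos: [447.1, -346.9, 310.7]
eef_rot: [3.142, 0.002, 2.352]
wrist_force: [-1.2, 0.4, 9.5]
finger_gap: 8.0
finger_force: 10.0
```

View pics/b2.png

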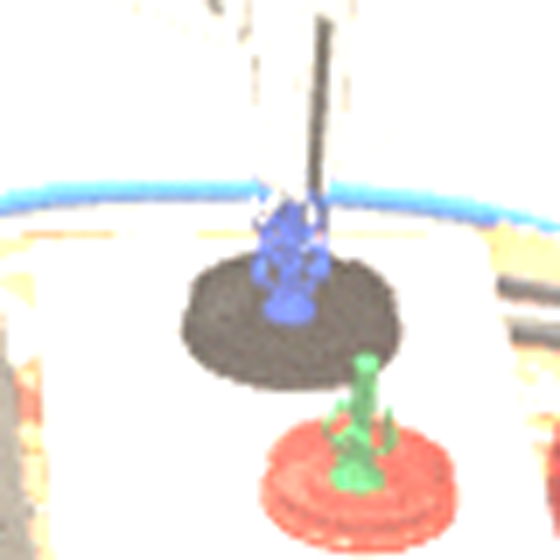

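```bash
python3 -m creep '{"slide":[[0,0,0.1],[0,0,0],[0,0,0],[0,0,0],[0,0,1],[0,0,4],[0,0,4],[0,4,0]],"turn":[0,0,0,0,0,0,0,0],"claw":[0,0.3,0.3,0.3,0.3,0.3,0.4,0.6]}'; python3 -m creep '{"slide":[[0,5,0],[0,5.5,0],[0,5.5,0],[0,5.5,0],[0,5.5,0],[0,5.5,0],[0,5.5,0],[1,5.5,0]],"turn":[0,0,0,0,0,0,0,0],"claw":[1,1,1,1,1,1,1,1]}'; python3 - <<'E'
from h import *
im,d=manip.camera('side');cv2.imwrite('pics/b3.png',cv2.resize(cv2.convertScaleAbs(im[110:210,300:400,::-1],alpha=1.5,beta=10),None,fx=6,fy=6,interpolation=cv2.INTER_CUBIC))
P=pts('side',d,np.ones_like(d,bool))
for n,x,y,a,b in [('g',433,-231,85,125),('b',447,-347,105,140)]:
    p=near(P,x,y,12,a,b);print(n,len(p),np.median(p,0),p.max(0))
for n,x,y,r,R in [('red',432,-231,45,33.5),('blk',448,-347,52,40)]:
    p=near(P,x,y,r,61.5,69); print(n,p.min(0).round(),p.max(0).round(),fitr(p,R).round(1))
E
```

```text
clock: 17.27
eef_pos: [446.8, -307.4, 404.1]
eef_rot: [3.141, 0.006, 2.35]
wrist_force: [-0.0, 0.5, -0.4]
finger_gap: 44.3
finger_force: 0.0
clock: 18.27
eef_pos: [456.5, 130.1, 401.7]
eef_rot: [3.14, 0.001, 2.352]
wrist_force: [-0.1, -0.8, -0.0]
finger_gap: 93.7
finger_force: 0.0
g 12 [ 434.6872848  -230.29755842   95.32073097] [ 443.13586616 -222.7851803   101.47298389]
b 31 [ 447.06387443 -345.74175689  113.22771895] [ 456.4482862  -338.55186144  128.31537092]
red [ 404. -268.   62.] [ 444. -240.   66.] [ 433.7 -232.9]
blk [ 407. -389.   62.] [ 487. -305.   69.] [ 445.3 -349.1]
```

View pics/b3.png

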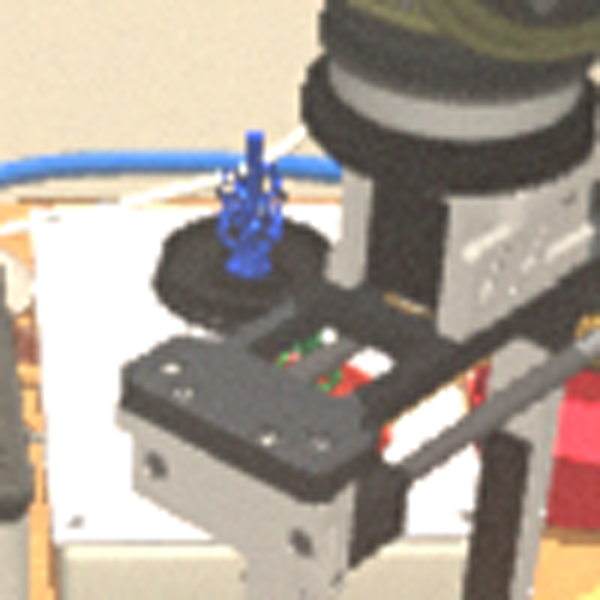

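```bash
python3 -m creep '{"slide":[[3.4,4,0],[3.4,4,-2],[3.4,4,-2],[3.4,4,-2],[2,3.2,-2],[0,0,0],[0,0,0]],"turn":[0,0,0,0,0,0,0],"claw":[1,1,1,1,1,1,1]}'; python3 - <<'E'
from h import *
for c in('side','top'):
    im,d=manip.camera(c); P=pts(c,d,np.ones_like(d,bool))
    p=near(P,613,322,36,59,70);print(c,len(p),p.min(0),p.max(0),fitr(p,24)) if len(p)>9 else 0
    if c=='side':cv2.imwrite('pics/f1.png',cv2.resize(im[280:440,220:400,::-1],None,fx=3,fy=3))
E
```

```text
clock: 19.2
eef_pos: [612.9, 319.9, 321.5]
eef_rot: [3.141, 0.0, 2.352]
wrist_force: [-0.6, 0.4, -0.2]
finger_gap: 93.9
finger_force: 0.0
side 190 [587.7070912  295.32104683  59.01881907] [636.83799946 345.88252174  66.15286195] [612.57588122 320.37300846]
```

View pics/f1.png

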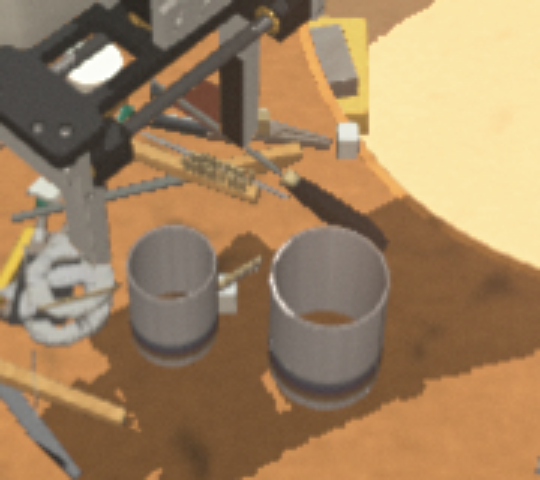

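```bash
python3 - <<'E'
from h import *
im,d=manip.camera('side'); P=pts('side',d,np.ones_like(d,bool))
for s in((613,321),(528,344)):
  for k in(1,-1):
    p=near(P,s[0]+38*k,s[1]+38*k,14,-20,55);print(s,k,len(p),np.percentile(p[:,2],[2,50,98]) if len(p) else 0)
E
```

```text
(613, 321) 1 144 [-2.7037364  -0.44810804  1.58214107]
(613, 321) -1 106 [-2.25792533  0.35585208  3.50587509]
(528, 344) 1 213 [-2.78058498 -0.46703864  1.95701837]
(528, 344) -1 73 [-2.40533539  0.29167311  3.05621937]
```

```bash
python3 -m creep '{"slide":[[0,0.1,-3],[0,0,-3],[0,0,-2],[0,0,0]],"turn":[0,0,0,0],"claw":[1,1,1,1]}' 15
```

```text
clock: 19.85
eef_pos: [612.9, 321.0, 239.9]
eef_rot: [-3.14, -0.001, 2.351]
wrist_force: [0.2, -0.4, 0.7]
finger_gap: 94.2
finger_force: 0.0
```

Flat bench; lower 13 mm more and grip.

```bash
python3 -m creep '{"slide":[[0,0,-1.3],[0,0,0],[0,0,0],[0,0,0],[0,0,0],[0,0,0],[0,0,0],[0,0,0]],"turn":[0,0,0,0,0,0,0,0],"claw":[1,1,0.7,0.55,0.45,0.4,0.4,0.4]}' 15
```

```text
clock: 20.85
eef_pos: [613.0, 321.3, 227.7]
eef_rot: [-3.141, 0.0, 2.352]
wrist_force: [-0.6, -0.8, 1.8]
finger_gap: 51.9
finger_force: 15.0
```

```bash
python3 -m creep '{"slide":[[0,0,0],[0,0,0],[0,0,0.2],[0,0,1],[0,0,0]],"turn":[0,0,0,0,0],"claw":[0.3,0.3,0.3,0.3,0.3]}' 25; python3 - <<'E'
from h import *
im,d=manip.camera('side');cv2.imwrite('pics/f2.png',cv2.resize(im[280:440,220:400,::-1],None,fx=3,fy=3))
P=pts('side',d,np.ones_like(d,bool)); p=near(P,613,321,36,70,90);print(len(p),p.min(0),p.max(0),fitr(p,24))
print(manip.read_state()['moment'],manip.read_state()['wrist_force'])
E
```

```text
clock: 21.48
eef_pos: [613.2, 321.4, 240.9]
eef_rot: [3.14, 0.001, 2.352]
wrist_force: [0.2, 0.6, -1.5]
finger_gap: 51.5
finger_force: 25.0
236 [582.21295558 295.06737858  70.01043773] [638.59244939 351.80376483  89.37789597] [611.79554418 320.08737312]
[-0.03580104  0.01155524 -0.00900244] [-0.14232218  0.32049948 -1.20737192]
```

View pics/f2.png

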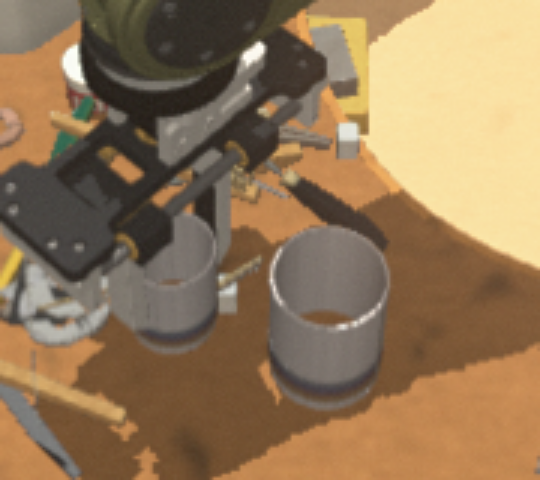

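```bash
python3 -m creep '{"slide":[[0,0,3],[0,0,4.5],[-2,-1,4.5],[-4,-3,0],[-4,-4,0],[-4,-4,0],[-3,-5,0],[-0.8,-5,0]],"turn":[0,0,0,0,0,0,0,0],"claw":[0.3,0.3,0.3,0.3,0.3,0.3,0.3,0.3]}' 25; python3 -m creep '{"slide":[[0,-5,0],[0,-5,0],[0,-5,0],[0,-5,0],[0,-5,0],[0,-5,0],[0,-3,0],[0,0,0]],"turn":[0,0,0,0,0,0,0,0],"claw":[0.3,0.3,0.3,0.3,0.3,0.3,0.3,0.3]}'
```

```text
clock: 22.52
eef_pos: [433.3, 100.2, 359.9]
eef_rot: [3.141, 0.0, 2.353]
wrist_force: [1.6, 0.2, -1.0]
finger_gap: 51.7
finger_force: 25.0
clock: 23.52
eef_pos: [434.7, -230.1, 359.4]
eef_rot: [-3.141, -0.0, 2.349]
wrist_force: [0.8, 0.7, -1.2]
finger_gap: 51.4
finger_force: 25.0
```

```bash
python3 -m creep '{"slide":[[-0.1,-0.1,0],[0,0,0],[0,0,0]],"turn":[0,0,0],"claw":[0.3,0.3,0.3]}'; cat >> h.py <<'E'
def proj(c,X):
    K,k1,P=cal(c); Y=np.linalg.inv(P)@np.r_[X,1]; a,b=Y[0]/-Y[2],-Y[1]/-Y[2]; f=1+k1*(a*a+b*b); return K[:2,:2]@[a*f,b*f]+K[:2,2]
E
python3 - <<'E'
from h import *
im,d=manip.camera('side');P=pts('side',d,np.ones_like(d,bool))
p=near(P,433,-231,36,190,204);print(len(p),p.min(0),p.max(0),fitr(p,24))
p=near(P,433,-231,45,51,69);print('red',len(p),p.min(0),p.max(0))
cv2.imwrite('pics/n1.png',cv2.resize(cv2.convertScaleAbs(im[90:210,290:410,::-1],alpha=1.4,beta=5),None,fx=5,fy=5,interpolation=cv2.INTER_CUBIC))
for X in([433.5,-231,110],[433.5,-231,132],[433.5,-231,56]): print(((proj('side',X)-[290,90])*5).round())
E
```

```text
clock: 23.9
eef_pos: [434.1, -229.0, 359.8]
eef_rot: [3.142, 0.0, 2.353]
wrist_force: [-0.5, 0.2, -1.8]
finger_gap: 51.3
finger_force: 25.0
119 [ 401.76092465 -258.21569062  190.14689659] [ 450.78488696 -200.15397989  203.88691294] [ 432.50635921 -230.10176823]
red 448 [ 389.83298811 -271.08274446   51.04332484] [ 474.07510919 -189.60584179   68.30838484]
[308. 357.]
[311. 318.]
[301. 450.]
```

View pics/n1.png

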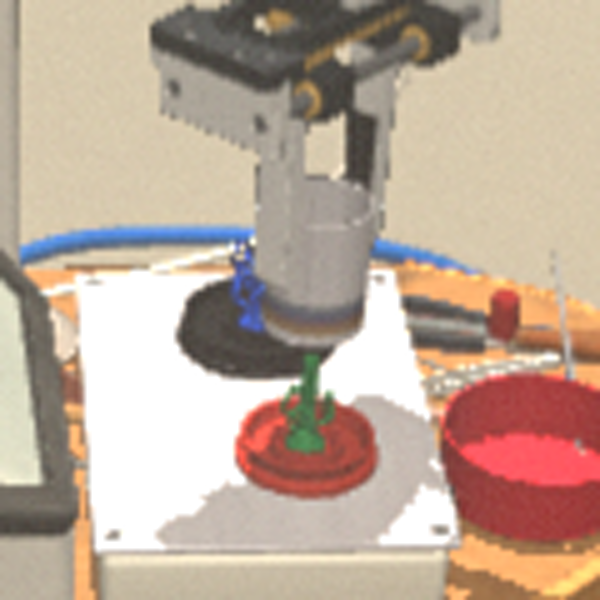

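```bash
python3 -m creep '{"slide":[[0,-0.1,-2],[0,0,-2],[0,0,-1.5],[0,0,-0.5],[0,0,0],[0,0,0]],"turn":[0,0,0,0,0,0],"claw":[0.3,0.3,0.3,0.3,0.3,0.3]}'
python3 - <<'E'
from h import *
im,d=manip.camera('side');P=pts('side',d,np.ones_like(d,bool))
p=near(P,433,-231,36,131,142);print(len(p),p.min(0),p.max(0),fitr(p,24))
hsv=cv2.cvtColor(im,cv2.COLOR_RGB2HSV).astype(int); w=np.s_[130:215,310:390]
red=((hsv[...,0]<8)|(hsv[...,0]>172))&(hsv[...,1]>130)&(hsv[...,2]>50)
grn=(hsv[...,0]>45)&(hsv[...,0]<85)&(hsv[...,1]>90)
for r in range(155,200,2):
    c=np.nonzero(red[r,325:374])[0]+325; g=np.nonzero(grn[r,325:374])[0]+325
    e=''.join('R' if red[r,k] else 'G' if grn[r,k] else ('.' if im[r,k].mean()>150 else 's' if hsv[r,k,1]<70 else 'o') for k in range(322,382))
    print(r,e)
E
```

```text
clock: 24.7
eef_pos: [434.1, -230.8, 300.3]
eef_rot: [3.141, 0.001, 2.352]
wrist_force: [0.0, -1.3, -1.8]
finger_gap: 51.3
finger_force: 25.0
104 [ 403.17763136 -260.06335848  131.21911182] [ 460.84106666 -200.46514295  141.89366711] [ 433.54750267 -231.32517039]
155 ...sssssssssssssosssssssssssssssssssssssss.......sssssssssss
157 ...sssssssssssssssssssssssssssssssssssssss........ssssssssss
159 ....sssssssssssssssssssssssssssssssssssss.........sooooossss
161 .....sssssssssssssssssssssssssssssssssss...........soooooooo
163 ........ssssssssssssssssssssssssssssssss............ooossoo.
165 ............ssssssssssssssssssssssssssss.............ossssss
167 ...................ssssssssssssssssssssssss..........sssssss
169 ...................ssssssssssssssssssssssssssss......sooooRR
171 ...................ssssssssssssssssssssssssssssssss...oooRRR
173 .................RRoosssssssssssssssssoRRsssssssssssssooRRRR
175 ................RRRossoooossssssssoooooRRRosssssssssssooRRRR
177 ...............oRRRRosssssooooooossssoRRRRRssssssssssssoRRRR
179 ...............RRRRRRRRRoosssssssooRRRRRRRRosssssssssssooRRR
181 ...............RRRoRRRRRRRRRRRRRRRRRRRRRRRRossssssssss..sRRR
183 ...............soRRRRRRRRRRRRRRRRRRRRRRRRRRssssssssssssssoRR
185 ............sssssoRRRRRRRRRRRRRRRRRRRRRRRosssssssssssssssoRR
187 .........sssssssssssooRRRRRRRRRRRRRRRRoossssssssss.......soR
189 ........sssssssssssssssssssoooooooosssssssssssss..........so
191 ....sssssssssssssssssssssssssssssssssssssssssss..........sso
193 ssssssssssssssssssssssssssssssssssssssssssssss.........sssso
195 sssssssssssssssssssssssssssssssssssssssssss..........sssssss
197 .ssssssssssssssssssssssssssssssssssssssss...........ssssssss
199 .....sss.sssssssssssssssssssssssssssssssssssssssssssssssssss
```

```bash
python3 -m creep '{"slide":[[0,0,-0.5],[0,0,-0.5],[0,0,-0.4],[0,0,0],[0,0,0]],"turn":[0,0,0,0,0],"claw":[0.3,0.3,0.3,0.3,0.3]}'; python3 -m creep '{"slide":[[0,0,-0.15],[0,0,0],[0,0,0]],"turn":[0,0,0],"claw":[0.3,0.3,0.3]}';python3 -m creep '{"slide":[[0,0,-0.1],[0,0,0],[0,0,0]],"turn":[0,0,0],"claw":[0.3,0.3,0.3]}'
```

```text
clock: 25.38
eef_pos: [434.0, -230.7, 285.7]
eef_rot: [3.142, 0.0, 2.352]
wrist_force: [0.5, 0.0, -1.4]
finger_gap: 51.3
finger_force: 25.0
clock: 25.75
eef_pos: [434.0, -230.7, 284.2]
eef_rot: [-3.142, 0.0, 2.352]
wrist_force: [0.9, -0.8, -1.7]
finger_gap: 51.4
finger_force: 25.0
clock: 26.12
eef_pos: [434.0, -230.7, 283.4]
eef_rot: [3.141, 0.001, 2.352]
wrist_force: [0.0, 0.6, 4.2]
finger_gap: 51.7
finger_force: 25.0
```

```bash
python3 -m creep '{"slide":[[0,0,0.05],[0,0,0],[0,0,0],[0,0,0],[0,0,3],[0,0,4],[0,0,3],[0,4,0]],"turn":[0,0,0,0,0,0,0,0],"claw":[0.6,0.75,1,1,1,1,1,1]}';python3 -m creep '{"slide":[[0,5,0],[0,5.5,0],[0,5.5,0],[0,5.5,0],[0,5.5,0],[0,5.5,0],[0,5.5,0],[1,5,0]],"turn":[0,0,0,0,0,0,0,0],"claw":[1,1,1,1,1,1,1,1]}'; python3 -m creep '{"slide":[[3,4,0],[3,4,-2],[2,2.5,-2],[0,0,0],[0,0,0]],"turn":[0,0,0,0,0],"claw":[1,1,1,1,1]}'; python3 - <<'E'
from h import *
im,d=manip.camera('side');P=pts('side',d,np.ones_like(d,bool))
p=near(P,433.5,-231,36,106,126);print('narrow',len(p),p.min(0),p.max(0),fitr(near(P,433.5,-231,36,115,126),24),np.percentile(p[:,2],[50,95]))
p=near(P,433.5,-231,12,70,112);print('tree',len(p),p.max(0) if len(p) else 0,np.median(p,0))
p=near(P,447,-347,8,105,135);print('blue',len(p),np.median(p,0))
p=near(P,528,344,43,74,88);print('wide',len(p),p.min(0),p.max(0),fitr(p,31))
E
```

```text
clock: 27.12
eef_pos: [434.0, -191.4, 385.6]
eef_rot: [3.141, 0.004, 2.349]
wrist_force: [0.3, 1.1, -0.4]
finger_gap: 94.1
finger_force: 0.0
clock: 28.12
eef_pos: [443.5, 241.3, 383.8]
eef_rot: [3.141, 0.0, 2.353]
wrist_force: [0.7, -0.1, 0.3]
finger_gap: 94.1
finger_force: 0.0
clock: 28.75
eef_pos: [523.8, 343.9, 344.1]
eef_rot: [3.141, 0.0, 2.352]
wrist_force: [0.5, -0.8, -0.6]
finger_gap: 93.8
finger_force: 0.0Traceback (most recent call last):
  File "<stdin>", line 3, in <module>
    return umr_minimum(a, axis, None, out, keepdims, initial, where)
ValueError: zero-size array to reduction operation minimum which has no identity
```

```bash
python3 - <<'E'
from h import *
im,d=manip.camera('side');P=pts('side',d,np.ones_like(d,bool))
p=near(P,447,-347,8,105,135);print('blue',len(p),np.median(p,0))
p=near(P,528,344,43,74,88);print('wide',len(p),p.min(0),p.max(0),fitr(p,31))
E
python3 -m creep '{"slide":[[0.4,0,-2],[0,0,-3],[0,0,-3],[0,0,-2],[0,0,-1.3],[0,0,0],[0,0,0]],"turn":[0,0,0,0,0,0,0],"claw":[1,1,1,1,1,1,1]}'
```

```text
blue 13 [ 447.58849596 -345.3844136   122.66833113]
wide 257 [496.706827   310.30269295  74.01887175] [559.40482532 375.48113852  83.6628728 ] [528.39994417 342.84109083]
clock: 29.72
eef_pos: [528.2, 344.4, 231.6]
eef_rot: [3.14, 0.0, 2.352]
wrist_force: [-0.3, 1.2, 0.0]
finger_gap: 94.1
finger_force: 0.0
```

Close gently, then test-lift.

```bash
python3 -m creep '{"slide":[[0,0,0],[0,0,0],[0,0,0],[0,0,0],[0,0,0],[0,0,0],[0,0,0],[0,0,0]],"turn":[0,0,0,0,0,0,0,0],"claw":[0.85,0.75,0.65,0.6,0.6,0.5,0.5,0.5]}' 25; python3 -m creep '{"slide":[[0,0,0.3],[0,0,2],[0,0,4],[0,0,4.5],[0,0,4.5],[-1,-1,0],[-2.5,-3,0],[-2.6,-4,0]],"turn":[0,0,0,0,0,0,0,0],"claw":[0.5,0.5,0.5,0.5,0.5,0.5,0.5,0.5]}'
```

```text
clock: 30.72
eef_pos: [528.0, 344.3, 230.7]
eef_rot: [3.142, 0.0, 2.352]
wrist_force: [-0.1, -1.3, 3.4]
finger_gap: 64.6
finger_force: 25.0
clock: 31.72
eef_pos: [465.9, 263.6, 384.7]
eef_rot: [3.141, 0.0, 2.353]
wrist_force: [0.9, 0.5, -1.8]
finger_gap: 64.9
finger_force: 25.0
```

```bash
python3 -m creep '{"slide":[[-1.9,-5,0],[0,-5.5,0],[0,-5.5,0],[0,-5.5,0],[0,-5.5,0],[0,-5.5,0],[0,-5.5,0],[0,-5.5,0]],"turn":[0,0,0,0,0,0,0,0],"claw":[0.5,0.5,0.5,0.5,0.5,0.5,0.5,0.5]}'; python3 -m creep '{"slide":[[0,-5.5,0],[0,-5,0],[0,-4.5,0],[0,-2.5,0],[0,0,0],[0,0,0]],"turn":[0,0,0,0,0,0],"claw":[0.5,0.5,0.5,0.5,0.5,0.5]}'
```

```text
clock: 32.72
eef_pos: [447.4, -172.4, 385.1]
eef_rot: [3.141, 0.002, 2.352]
wrist_force: [0.7, 0.6, -2.0]
finger_gap: 65.0
finger_force: 25.0
clock: 33.48
eef_pos: [448.0, -345.0, 384.3]
eef_rot: [3.141, 0.0, 2.352]
wrist_force: [-0.0, 0.9, -1.9]
finger_gap: 65.0
finger_force: 25.0
```

```bash
python3 -m creep '{"slide":[[-0.05,-0.15,-2],[0,0,-2.5],[0,0,-2],[0,0,-0.8],[0,0,0],[0,0,0]],"turn":[0,0,0,0,0,0],"claw":[0.5,0.5,0.5,0.5,0.5,0.5]}'
python3 - <<'E'
from h import *
im,d=manip.camera('side');P=pts('side',d,np.ones_like(d,bool))
p=near(P,447,-346,43,151,166);print(len(p),fitr(p,31))
p=near(P,433.5,-231,32,106,127);print('narrow',len(p),p.min(0),p.max(0),fitr(p,24),np.percentile(p[:,2],[50,95]))
p=near(P,433.5,-231,12,70,112);print('green',len(p),p.max(0) if len(p) else 0)
g=im.mean(2)
for r in range(134,172,2): print(r,''.join('#' if v<60 else '+' if v<110 else '-' if v<160 else '.' for v in g[r,312:372]))
print(manip.read_state()['eef_pos'])
E
```

```text
clock: 34.22
eef_pos: [447.7, -347.1, 311.7]
eef_rot: [3.141, 0.001, 2.352]
wrist_force: [-1.3, 0.4, -2.3]
finger_gap: 65.0
finger_force: 25.0
163 [ 448.06610095 -348.00170521]
narrow 210 [ 410.86375001 -259.52504245  106.19751019] [ 458.20222179 -203.55402112  123.39787711] [ 434.16669989 -231.82513754] [113.23994258 119.87389571]
green 7 [ 437.00555286 -227.92138843  110.40999781]
134 ----------------+-----++-++-------+--+++++------------------
136 ------------+--++----++--+-----------+++++------------------
138 ++++++++++++++++++---------------+--+++++++++++++++---------
140 ------------------+++-----+-------+-++++++++++++++++++++++++
142 ----------.......+#+++++++--------+-++++++-------------++++-
144 .........---.....++++++++++++++++++++++++-...............-++
146 .................-+++++++++++++++++++++++-----.......--..-+-
148 ................-+++++++++++++++++++++++++--------........--
150 ...............+###+++++++++++++++++++++###+-----------...+#
152 ..............-#######++++------++++++++++##+--------------+
154 ..............+###########++++++--+++-----------------------
156 .............+###############+.+++++--+-----++++---------...
158 .............-###############+.-++++-+------++++++----......
160 ..............+###############+.-+++--+-++--++++--------....
162 ..........------++############+++-..--++++-------+----------
164 ........------------++#+#####+++++++----------+++-.....-----
166 .....-----------------------++++++++-+------+-+++-.........-
168 .----------------------------++++++-++------+++++.........--
170 .----------------------------++++++--+-------++++.....------
[ 447.61841667 -347.12766121  311.62077621]
```

```bash
python3 -m creep '{"slide":[[0,0,-0.8],[0,0,-0.8],[0,0,-0.5],[0,0,-0.2],[0,0,0],[0,0,0]],"turn":[0,0,0,0,0,0],"claw":[0.5,0.5,0.5,0.5,0.5,0.5]}'; python3 -m creep '{"slide":[[0,0,-0.15],[0,0,0],[0,0,0]],"turn":[0,0,0],"claw":[0.5,0.5,0.5]}';python3 -m creep '{"slide":[[0,0,-0.1],[0,0,0],[0,0,0]],"turn":[0,0,0],"claw":[0.5,0.5,0.5]}'
```

```text
clock: 35.02
eef_pos: [447.5, -347.2, 287.9]
eef_rot: [3.142, 0.0, 2.352]
wrist_force: [-0.4, -0.8, -1.4]
finger_gap: 65.0
finger_force: 25.0
clock: 35.4
eef_pos: [447.6, -347.3, 286.6]
eef_rot: [3.142, 0.001, 2.352]
wrist_force: [-1.2, 0.2, 6.2]
finger_gap: 65.1
finger_force: 25.0
clock: 35.78
eef_pos: [447.6, -347.2, 286.5]
eef_rot: [3.142, 0.002, 2.352]
wrist_force: [-3.4, 4.1, 15.2]
finger_gap: 64.8
finger_force: 25.0
```

Seated at the nominal height. Release, lift, move clear and check.

```bash
python3 -m creep '{"slide":[[0,0,0.1],[0,0,0],[0,0,0],[0,0,0],[0,0,3],[0,0,4],[0,0,5],[0,0,2]],"turn":[0,0,0,0,0,0,0,0],"claw":[0.75,0.85,1,1,1,1,1,1]}';python3 -m creep '{"slide":[[0,4,0],[0,5.5,0],[0,5.5,0],[0,5.5,0],[0,5.5,0],[0,5.5,0],[0,5.5,0],[0,5,0]],"turn":[0,0,0,0,0,0,0,0],"claw":[1,1,1,1,1,1,1,1]}'; python3 -m creep '{"slide":[[0,5,0],[0,5,0],[0,5,0],[0,5,0],[0,0,0],[0,0,0]],"turn":[0,0,0,0,0,0],"claw":[1,1,1,1,1,1]}'; python3 - <<'E'
from h import *
im,d=manip.camera('side');P=pts('side',d,np.ones_like(d,bool))
for n,x,y,R,h in(('narrow',433.5,-231,24,120),('wide',447,-347,31,136)):
    p=near(P,x,y,R+10,h-5,h+5);print(n,len(p),fitr(p,R),np.percentile(p[:,2],[50,98]))
    q=near(P,x,y,12,70,h-4);print(' tree',len(q),q.max(0) if len(q) else 0,np.median(q,0))
for n,x,y,z in(('pot1',333,354,50),('pol',664,148,34),('small',473,-106,36)):
    p=near(P,x,y,32,z-8,z+8);print(n,(p.min(0)+p.max(0))/2)
cv2.imwrite('pics/end.png',cv2.resize(im[100:210,290:410,::-1],None,fx=5,fy=5,interpolation=cv2.INTER_CUBIC))
E
```

```text
clock: 36.78
eef_pos: [447.4, -347.1, 429.1]
eef_rot: [3.141, 0.004, 2.352]
wrist_force: [-0.4, 0.8, -0.2]
finger_gap: 93.9
finger_force: 0.0
clock: 37.78
eef_pos: [447.1, 74.6, 426.3]
eef_rot: [3.141, 0.0, 2.352]
wrist_force: [0.7, -0.6, 0.2]
finger_gap: 93.8
finger_force: 0.0
clock: 38.52
eef_pos: [447.5, 272.5, 426.0]
eef_rot: [-3.141, 0.0, 2.352]
wrist_force: [-0.0, 0.3, -0.2]
finger_gap: 93.9
finger_force: 0.0
narrow 93 [ 434.26655938 -230.68711883] [118.13859894 122.12943762]
 tree 7 [ 437.5305857  -226.87880918  111.20114638] [ 433.03774213 -230.37016148  110.67171503]
wide 102 [ 448.2860828 -347.9735943] [133.56757564 137.17288344]
 tree 9 [ 450.01513712 -343.45551501  126.25466354] [ 447.57795774 -346.97359831  123.97983725]
pot1 [330.28728807 354.0802752   47.98958314]
pol [666.21747943 144.64449612  31.96122704]
small [ 480.35981124 -112.68555279   34.07237958]
```

View pics/end.png

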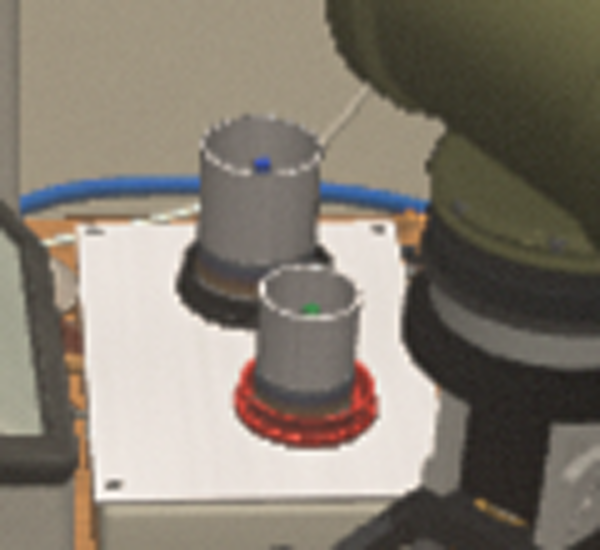

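Both flasks stand upright in their bases, with the blue tip at (262,163) and the green tip at (311,309), each in the middle. Their heights match fully seated.

```bash
python3 -c "
from cell import manip; print(manip.sign_off())"
```

```text
the job is handed in; nothing more can be done
None
```

Both flasks are made up and the job is handed in at about 39 s: the green tree and narrow flask are on the red base, and the blue tree and wide flask are on the black. Both flasks measure fully down with their trees in the middle; the robot never went near the three pots.

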